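# Sort the desk clutter into the trays

### The arm

A 6-joint arm with a two-finger parallel gripper is mounted at the origin on the work surface. World frame = base frame: x ahead of the robot, y to its left, z up, the work surface at z = 0. Lengths are in mm, angles in rad, forces in N, time in s.
With the tool pointing down it reaches from about 350 to 875 mm from the base axis. Payload 4.2 kg.
Tool frame: the origin (TCP) lies between the finger pads; the fingertips stand 25 mm ahead of it and the grasp point (between the pads) lies 6 mm ahead of it; z points along the fingers, y is the line along which they close (so a half turn about z gives the same grasp; the last joint's range is limited). The gripper opens to 85 mm and grips with 20 to 120 N. Pads are 22 mm wide; open, the fingers measure 114 mm over their backs; the gripper's body (76 mm by 85 mm) begins 54 mm behind the grasp point. The pads swing forward as they close: fully open they stand 13 mm farther back than shut.
Start: joints at [1.501, 0.385, 0.008, 0, -1.194, -0.259], TCP at [201.785, 591.509, 256.312] pointing down, gripper open.
Joint ranges: [-3.14, 3.14], [-1.21, 2.06], [-1.07, 1.41], [-3.16, 2.05], [-2.99, -0.16], [-3.1, 3.1]. Speed limits (rad/s): [2.79, 2.79, 3.14, 3.14, 3.14, 3.14].

### API

Orientations are given as a unit quaternion [x, y, z, w].
In Python, from bench import arm gives the robot as it stands.
- The arm moves only by the shell command python3 -m pendant 'ROWS'. ROWS is JSON, a list of rows, each a list of 7 numbers: the shift along the tool's x, y, z in m, then the turn, a rotation vector about the tool's x, y, z in degrees, then the finger opening in m, from 0 to 0.0854. In form: [[x, y, z, wx, wy, wz, fingers], ...]. A call has 1 to 12 rows; each row shifts and turns the commanded pose from where the row before left it, along the tool's axes as they then stand; what a row does not reach is not made up. A row lasts 1/10 s, in which the tool goes at most 50 mm and 8.59 degrees, less where a joint would pass 70% of its speed; a pose out of reach is approached as far as the arm can. A call is refused whole if a number of a shift passes 0.05 or a number of a turn 8.59, either way. A call with a gripper value outside its range is refused whole. The fingers move at their own pace and stop on an object; the grip force is fixed at half the most. Time passes only in rows, so rows that do not move let the fingers close. It gives the time, the measured TCP pose, the force, the opening and the grip force at its end, in the units of the state.
- arm.read_state(): the state, without advancing time (a new reading comes with each control period).
- arm.get_image(name): name is "scene" or "side" or "wrist"; returns a dict with "image" (480x640x3 uint8, red, green, blue), "fx", "fy", "cx", "cy" (pixels), "xyz" and "rotation" of the camera in the world. Camera axes: x right, y down, z forward; pixel columns grow to the right and rows downward; lengths in mm; the calibration is good to about 2 mm. A picture is of the moment at which its call begins. There is no depth.
- arm.job_done(): hands the job in; it is judged then, once.
The state is a dict: "clock": time; "joints": joint angles; "joint_vel": joint speeds; "joint_efforts": joint torques, N m; "position": TCP position; "ee_rot": TCP orientation; "contact_force": force on the tool from outside, world axes, zero at the start; "wrist_torque": the same for the moment, N m; "gripper_width": finger opening in mm; "grasp_force": force on a finger pad.
Only numpy, scipy, OpenCV 4.12 (cv2) and the standard library are available. Lean on these libraries where they do the work, as an engineer would, in place of code of your own. Each camera call takes 0.05 s, during which the arm holds its last target. There are 200 camera calls.

### The job

Tidy the desk by sorting the small things into the trays: lay both highlighters lengthwise, side by side, in the blue tray, both rolls of tape flat, side by side, in the green tray, and stand the stapler upright in the white tray. Each must rest flat on its tray's floor, so set things down rather than dropping or throwing them, and leave the mug and the book where they are.

Things in the scene. Friction and masses are not known exactly. Their poses are not given: they have to be found in the camera images.
- blue_tray: Blue desk tray, fixed to the desk: 165 long (its x) x 125 wide (its y) x 24 mm high, walls and floor 4 mm thick, so 157 x 117 mm inside; origin at the centre of its underside (inner floor 4 mm above it), z up. It stands at a different place and its long side lies within about 15 degrees of left-right (world y); the three trays differ only in colour. For the highlighters.
- green_tray: Green desk tray, fixed to the desk: 165 long (its x) x 125 wide (its y) x 24 mm high, walls and floor 4 mm thick, so 157 x 117 mm inside; origin at the centre of its underside (inner floor 4 mm above it), z up. It stands at a different place and its long side lies within about 15 degrees of left-right (world y); the three trays differ only in colour. For the tape rolls.
- white_tray: White desk tray, fixed to the desk: 165 long (its x) x 125 wide (its y) x 24 mm high, walls and floor 4 mm thick, so 157 x 117 mm inside; origin at the centre of its underside (inner floor 4 mm above it), z up. It stands at a different place and its long side lies within about 15 degrees of left-right (world y); the three trays differ only in colour. For the stapler.
- yellow_marker: Yellow highlighter lying on its broad face: flat bar 105 long (x) x 26 wide (y) x 16 mm thick, 30 g, black cap on the +x third; origin at mid-length and mid-width on its underside, z up. Lies at any yaw. Rigid; grip it across its 26 mm width.
- orange_marker: Orange highlighter lying on its broad face: flat bar 105 long (x) x 26 wide (y) x 16 mm thick, 30 g, black cap on the +x third; origin at mid-length and mid-width on its underside, z up. Lies at any yaw. Rigid; grip it across its 26 mm width.
- red_tape: Red roll of tape lying flat: ring of 50 mm outer diameter, 28 mm hole, 22 mm high, 50 g; origin on its axis at the underside, z up (axis vertical).
- white_tape: Off-white roll of tape lying flat: ring of 50 mm outer diameter, 28 mm hole, 22 mm high, 50 g; origin on its axis at the underside, z up (axis vertical).
- stapler: Small black stapler with a steel strip, standing on its base: 70 long (x) x 26 wide (y, base; the upper arm is 24 wide, from 13 to 31 mm up) x 36 mm high, 120 g; origin at the centre of its underside, z up. Any yaw. Grip it across its width.
- mug: Bystander: white mug, 76 mm across, 85 mm high, with a handle on its +y side reaching about 30 mm further; origin at the centre of its underside.
- book: Bystander: closed burgundy pocket book lying flat, 150 (x) x 110 (y) x 24 mm; origin at the centre of its underside.
There are look-alikes about, which are no part of the job. Several things have the shape of the red_tape; the one meant has the colours described above.

How it is judged (in metres and radians):
At the end, for the whole second after the job is handed in: Highlighters in the blue, tapes in the green, stapler in the white tray: origins within 62 mm (x), 52 mm (y) of the tray centre in its frame, under 9 mm above its underside, tilt under 0.15 rad, at rest; highlighters within 0.3 rad of the tray's length; mug and book moved under 20 mm (x of yellow_marker in the frame of blue_tray between -0.062 and 0.062 m and y of yellow_marker in the frame of blue_tray between -0.052 and 0.052 m and z of yellow_marker in the frame of blue_tray between 0 and 0.009 m and angle between each of yellow_marker, orange_marker, red_tape, white_tape, stapler's own z axis and vertical below 0.15 rad and linear speed of each of yellow_marker, orange_marker, red_tape, white_tape, stapler below 0.03 m/s and angular speed of each of yellow_marker, orange_marker, red_tape, white_tape, stapler below 0.3 rad/s and angle between the x axis of each of yellow_marker, orange_marker and the x axis of blue_tray, either way round below 0.3 rad and x of orange_marker in the frame of blue_tray between -0.062 and 0.062 m and y of orange_marker in the frame of blue_tray between -0.052 and 0.052 m and z of orange_marker in the frame of blue_tray between 0 and 0.009 m and x of red_tape in the frame of green_tray between -0.062 and 0.062 m and y of red_tape in the frame of green_tray between -0.052 and 0.052 m and z of red_tape in the frame of green_tray between 0 and 0.009 m and x of white_tape in the frame of green_tray between -0.062 and 0.062 m and y of white_tape in the frame of green_tray between -0.052 and 0.052 m and z of white_tape in the frame of green_tray between 0 and 0.009 m and x of stapler in the frame of white_tray between -0.062 and 0.062 m and y of stapler in the frame of white_tray between -0.052 and 0.052 m and z of stapler in the frame of white_tray between 0 and 0.009 m and distance of each of mug, book from where it was at the start of the episode below 0.02 m); the robot touches nothing.
It fails at once if the mug or the book is shifted by more than 20 mm or tipped (distance of any of mug, book from where it was at the start of the episode above 0.02 m or angle between mug's own z axis and vertical above 0.35 rad).
It fails at once if a thing is dropped or thrown (it moves faster than 0.8 m/s, a fall of over 3 cm, out of the fingers) ((linear speed of yellow_marker above 0.8 m/s and contact force between yellow_marker and the fingers below 0.05 N) or (linear speed of orange_marker above 0.8 m/s and contact force between orange_marker and the fingers below 0.05 N) or (linear speed of red_tape above 0.8 m/s and contact force between red_tape and the fingers below 0.05 N) or (linear speed of white_tape above 0.8 m/s and contact force between white_tape and the fingers below 0.05 N) or (linear speed of stapler above 0.8 m/s and contact force between stapler and the fingers below 0.05 N)).
It also fails if it takes over 125 s, if anything falls off the work surface, if the arm or the gripper's body presses on something with over 40 N, if the wrist force passes 120 N, or if a joint passes its speed limit or range.

## Working session

There is one attempt and no reset: what is moved stays moved. The work goes in short steps, Python scripts to look and compute and a shell command to move; the robot and the scene stay as the last step left them, time stands still between calls to the robot, and variables do not carry over. Pictures are saved under pics/ and viewed, at most 16 in all, crops included, and the job is handed in when it is done.

```bash
ls; mkdir -p pics
python3 - <<'E'
from bench import arm
import cv2
for n in ("scene","side"):
    d=arm.get_image(n); cv2.imwrite(f"pics/{n}0.png",d["image"][:,:,::-1]); print(n,{k:v for k,v in d.items() if k!="image"})
print(arm.read_state())
E
```

```text
pics
scene {'fx': 548.522716735045, 'fy': 548.522716735045, 'cx': 319.51402340645865, 'cy': 233.87944538347014, 'xyz': array([1374.10569147, -701.78827547,  912.59809964]), 'rotation': array([ 0.80136753,  0.39893243, -0.19330058, -0.40161907])}
side {'fx': 497.8140529583593, 'fy': 497.8140529583593, 'cx': 311.6450617010488, 'cy': 237.11927618035162, 'xyz': array([ 115.52155928, 1001.51382148,  705.31681535]), 'rotation': array([-0.16035857,  0.8572038 , -0.48192431,  0.08506315])}
{'clock': 0.1, 'joints': array([ 1.50058465e+00,  3.85486931e-01,  6.77228887e-03, -4.47880040e-04,
       -1.19397233e+00, -2.58580308e-01]), 'joint_vel': array([-0.00078024, -0.00082947,  0.00129427,  0.00317968,  0.00171193,
       -0.00030161]), 'joint_efforts': array([ 1.01828916e-04, -3.93317556e+01,  1.88929385e+01,  4.19794053e+00,
       -2.58849803e-03,  4.26570566e-06]), 'position': array([201.65040236, 591.08750589, 255.32844338]), 'ee_rot': array([ 9.86503402e-01, -1.63737905e-01, -1.18324382e-04,  9.60708808e-04]), 'contact_force': array([0.38681422, 0.25792473, 0.20337897]), 'wrist_torque': array([ 0.03578319, -0.00661004,  0.0056276 ]), 'grasp_force': 0.0, 'gripper_width': 85.39568244569078}
```

View pics/scene0.png

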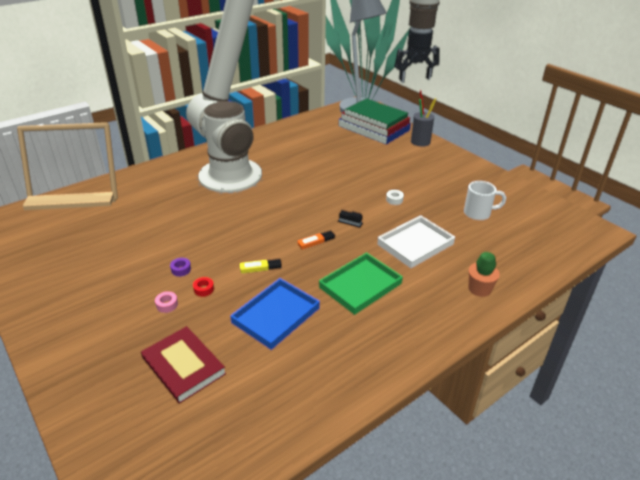

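View pics/side0.png

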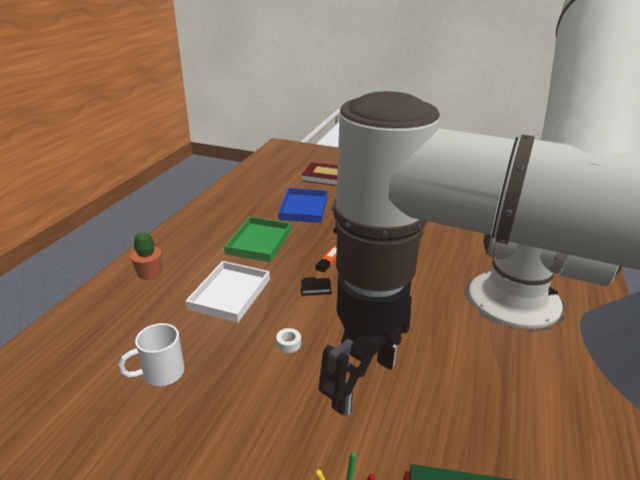

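The scene picture shows red tape at (203,286), yellow (260,266), orange (316,240), stapler (350,218), white tape (395,196). The trays are blue (275,313), green (361,282) and white (416,240). The pink and purple rings are look-alikes. Side view agrees; the arm hides the markers there.

```bash
cat > h.py <<'E'
import cv2, numpy as np
from bench import arm
from scipy.spatial.transform import Rotation as R
def cast(d,uv,h):
    uv=np.atleast_2d(uv).astype(float)
    r=np.c_[(uv[:,0]-d["cx"])/d["fx"],(uv[:,1]-d["cy"])/d["fy"],np.ones(len(uv))]
    r=R.from_quat(d["rotation"]).apply(r); c=np.array(d["xyz"])
    return (c+r*((h-c[2])/r[:,2])[:,None])[:,:2]
def hsv(d): return cv2.cvtColor(d["image"],cv2.COLOR_RGB2HSV)
def mask(d,lo,hi,box=None):
    m=cv2.inRange(hsv(d),np.array(lo),np.array(hi))
    if box: 
        k=np.zeros_like(m); x0,y0,x1,y1=box; k[y0:y1,x0:x1]=1; m*=k
    return m
def biggest(m):
    c,_=cv2.findContours(m,cv2.RETR_EXTERNAL,cv2.CHAIN_APPROX_NONE)
    return max(c,key=cv2.contourArea)[:,0,:] if c else None
def rect(d,m,h):
    c=biggest(m)
    if c is None: return None
    (x,y),(w,l),a=cv2.minAreaRect(cast(d,c,h).astype(np.float32))
    if w<l: w,l,a=l,w,a+90
    return dict(c=np.round([x,y],1),size=np.round([w,l],1),yaw=round((a+90)%180-90,1))
E
python3 - <<'E'
from h import *
d=arm.get_image("scene")
for n,lo,hi,box,h in [("blue",(105,150,60),(125,255,255),(220,270,330,350),12),("green",(55,120,40),(80,255,255),(310,245,410,320),12),
 ("white",(0,0,150),(180,60,255),(370,212,460,270),12),("red",(0,180,90),(4,255,255),(185,270,220,300),11),
 ("yellow",(25,120,120),(35,255,255),(230,255,290,280),12),("orange",(5,190,150),(12,255,255),(290,228,328,252),12),
 ("yblk",(0,0,0),(180,255,50),(230,255,290,280),12),("oblk",(0,0,0),(180,255,50),(310,228,340,248),12),
 ("stap",(0,0,0),(180,255,70),(330,205,370,230),20),("wtape",(0,0,150),(180,60,255),(380,186,410,206),11)]:
    print(n,rect(d,mask(d,lo,hi,box),h))
w=arm.get_image("wrist"); cv2.imwrite("pics/wrist0.png",w["image"][:,:,::-1])
print(w["xyz"],w["rotation"],w["fx"],w["cx"],w["cy"],arm.read_state()["position"])
E
```

```text
blue {'c': array([ 605.2, -229.6]), 'size': array([175.1, 135.3]), 'yaw': -76.5}
green {'c': array([644.6,  -6.2]), 'size': array([178.5, 137.1]), 'yaw': -85.7}
white {'c': array([607.1, 222.9]), 'size': array([192.1, 146.9]), 'yaw': -89.3}
red {'c': array([ 428.7, -323.3]), 'size': array([66.2, 45.6]), 'yaw': -28.5}
yellow {'c': array([ 440.3, -184.6]), 'size': array([71.2, 40.1]), 'yaw': 63.3}
orange {'c': array([443.1,  -7. ]), 'size': array([76.1, 35.7]), 'yaw': 80.9}
yblk {'c': array([ 464.9, -138.4]), 'size': array([27.3, 26.4]), 'yaw': -25.9}
oblk {'c': array([452.4,  43.9]), 'size': array([25.9, 25.6]), 'yaw': -7.9}
stap {'c': array([428.7, 146. ]), 'size': array([70.9, 42.5]), 'yaw': 29.8}
wtape {'c': array([419.9, 324.6]), 'size': array([76.6, 52.2]), 'yaw': -36.4}
[277.46495357 565.22870488 372.39713707] [-0.57440857  0.8028963   0.12918688 -0.09339738] 366.88641401392664 321.0640948738312 236.51155095048102 [201.69468737 591.23610397 255.63013219]
```

View pics/wrist0.png

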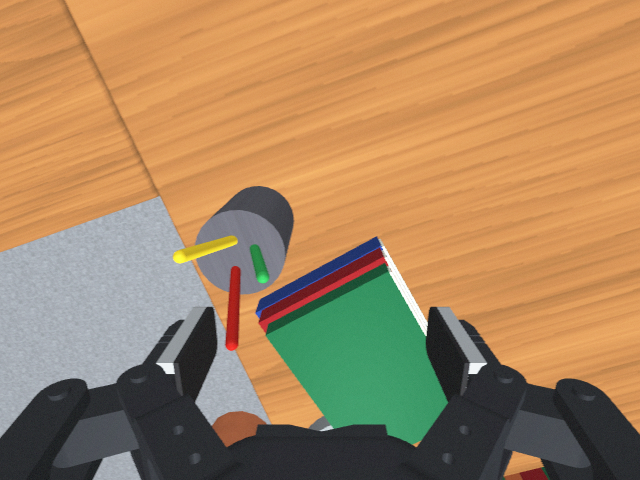

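The wrist picture shows the pen cup and books, with the camera 80 mm along tool +x and image-up = tool +x. I'll fly to mid-desk and get one overhead picture of everything.

```bash
python3 -m pendant '[[0,0,0,0,0,-6.3,0.085],[0,0,0,0,0,-6.3,0.085],[0,0,0,0,0,-6.3,0.085]]'
python3 -m pendant '[[0.01,0.045,-0.01,0,0,0,0.085],[0.01,0.045,-0.01,0,0,0,0.085],[0.01,0.045,-0.01,0,0,0,0.085],[0.01,0.045,-0.01,0,0,0,0.085],[0.01,0.045,-0.01,0,0,0,0.085],[0.01,0.045,-0.01,0,0,0,0.085],[0.01,0.045,-0.01,0,0,0,0.085],[0.01,0.045,-0.01,0,0,0,0.085],[0.01,0.045,-0.01,0,0,0,0.085],[0.01,0.045,-0.01,0,0,0,0.085],[0.01,0.045,-0.01,0,0,0,0.085],[0.01,0.045,-0.01,0,0,0,0.085]]'
python3 -m pendant '[[0.02,0.01,0,0,0,0,0.085],[0.02,0.01,0,0,0,0,0.085],[0.02,0.01,0,0,0,0,0.085],[0,0,0,0,0,0,0.085],[0,0,0,0,0,0,0.085]]'
python3 - <<'E'
from h import *
d=arm.get_image("wrist"); cv2.imwrite("pics/wrist1.png",d["image"][:,:,::-1]); np.save("w1.npy",d,allow_pickle=True)
s=arm.read_state(); print(s["position"],s["ee_rot"],s["joints"],d["xyz"],R.from_quat(d["rotation"]).as_matrix().round(2))
E
```

```text
clock: 0.5
position: [201.7, 591.3, 256.0]
ee_rot: [1.0, 0.003, -0.0, 0.0]
contact_force: [0.4, 0.7, 0.2]
gripper_width: 85.2
grasp_force: 0.0
clock: 1.7
position: [321.8, 49.7, 377.0]
ee_rot: [1.0, 0.001, 0.001, -0.001]
contact_force: [1.2, 0.1, -0.4]
gripper_width: 84.8
grasp_force: 0.0
clock: 2.2
position: [382.2, 21.5, 375.9]
ee_rot: [1.0, -0.0, -0.001, 0.0]
contact_force: [0.3, -1.2, -0.2]
gripper_width: 84.8
grasp_force: 0.0
[381.92484176  21.6886801  376.10562213] [ 9.99999854e-01  4.20911103e-04 -3.39813127e-04  1.74784606e-05] [ 4.87451320e-01 -1.20192207e-01 -2.93108440e-01 -2.91491258e-04
 -1.39849706e+00  1.08423689e+00] [462.42588393  21.58027465 492.69801186] [[ 0.   -0.95 -0.32]
 [-1.   -0.   -0.  ]
 [ 0.    0.32 -0.95]]
```

View pics/wrist1.png

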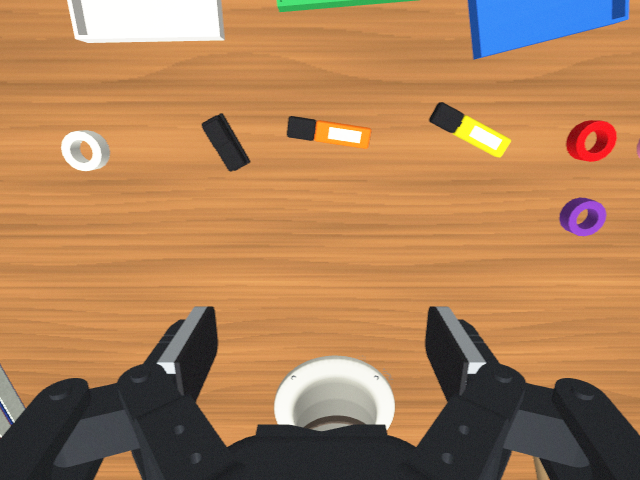

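Wrist view: white tape (85,151), stapler (226,142), orange (329,131), yellow (470,130), red tape (591,141). The look-alike purple ring is at (583,217) and the trays are cut off at the top edge.

```bash
python3 -m pendant '[[0.05,0,0,0,0,0,0.085],[0.05,0,0,0,0,0,0.085],[0.05,0,0,0,0,0,0.085],[0.05,0,0,0,0,0,0.085],[0.04,0,0,0,0,0,0.085],[0,0,0,0,0,0,0.085],[0,0,0,0,0,0,0.085]]'
cat > meas.py <<'E'
from h import *
d=np.load("w1.npy",allow_pickle=True).item()
def sub(d,m,h,n): print(n,rect(d,cv2.morphologyEx(m,cv2.MORPH_CLOSE,np.ones((3,3))),h))
def anym(d,box):  # non-wood: union of strongly coloured, dark and white
    return mask(d,(0,0,0),(180,255,75),box)|mask(d,(0,0,190),(180,45,255),box)|mask(d,(20,180,120),(40,255,255),box)|mask(d,(0,215,150),(11,255,255),box)
for n,b,h in [("wtape",(50,120,120,182),11),("stap",(190,105,260,180),18),("orange",(275,105,385,155),8),("yellow",(420,90,522,168),8),("red",(560,110,625,170),11)]:
    m=anym(d,b); sub(d,m,h,n); 
    M=cv2.moments(biggest(m)); print("   px",M["m10"]/M["m00"],M["m01"]/M["m00"])
d=arm.get_image("wrist"); cv2.imwrite("pics/wrist2.png",d["image"][:,:,::-1]); np.save("w2.npy",d,allow_pickle=True)
s=arm.read_state(); print(s["position"],d["xyz"])
E
python3 meas.py
```

```text
clock: 2.95
position: [622.3, 22.8, 375.1]
ee_rot: [1.0, 0.001, -0.001, 0.0]
contact_force: [-0.7, 0.4, -0.2]
gripper_width: 85.1
grasp_force: 0.0
wtape {'c': array([417.9, 328.1]), 'size': array([53. , 49.5]), 'yaw': -84.0}
   px 81.86501926398299 150.66241530490234
stap {'c': array([428.1, 141.6]), 'size': array([67.5, 30.2]), 'yaw': 27.9}
   px 225.1144278606965 142.15718703778404
orange {'c': array([446. ,  46.2]), 'size': array([35.6, 25.7]), 'yaw': 82.1}
   px 300.948595146871 127.81417624521073
yellow {'c': array([ 443.3, -167.8]), 'size': array([108.2,  27.6]), 'yaw': 64.2}
   px 469.74132285527173 129.8762278978389
red {'c': array([ 433.8, -308.7]), 'size': array([47.8, 28.6]), 'yaw': -12.7}
   px 574.5 144.69444444444443
[621.62605147  22.67798984 376.39033615] [702.65354334  23.14893503 491.86555882]
```

View pics/wrist2.png

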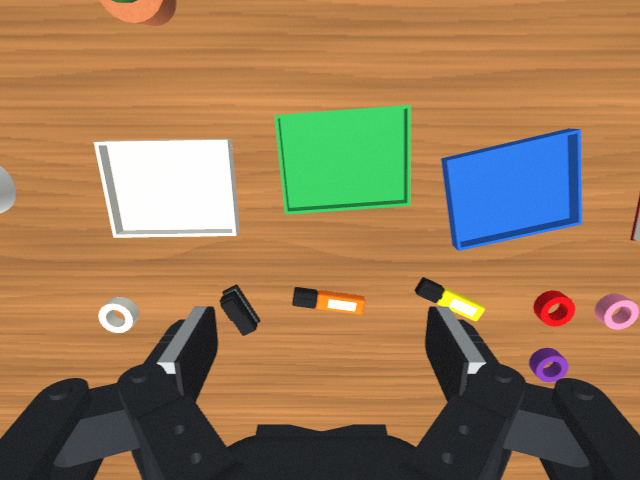

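Wrist view 2: white tray (168,188), green (344,160) and blue (513,188) are all whole. The small things line the row around y=300.

Run:
```python
from h import *
d1=np.load("w1.npy",allow_pickle=True).item(); d2=np.load("w2.npy",allow_pickle=True).item()
k=lambda m:cv2.morphologyEx(m,cv2.MORPH_CLOSE,np.ones((7,7)))
red=lambda d,b:mask(d,(0,190,80),(4,255,255),b)|mask(d,(174,190,80),(180,255,255),b)
print("red1",rect(d1,red(d1,(560,110,625,170)),11)); print("red2",rect(d2,red(d2,(525,285,582,332)),11))
o=lambda d,b:k(mask(d,(0,0,0),(180,255,75),b)|mask(d,(0,0,200),(180,45,255),b)|mask(d,(0,195,200),(14,255,255),b))
for d,b in((d1,(275,105,385,155)),(d2,(285,280,372,320))):print("orange",rect(d,o(d,b),8), [hsv(d)[130 if d is d1 else 296,x] .tolist() for x in ((366,) if d is d1 else (361,))])
w=lambda d,b:mask(d,(0,0,120),(180,50,255),b)
print("wt2",rect(d2,w(d2,(90,290,145,338)),11))
print("yel2",rect(d2,k(mask(d2,(0,0,0),(180,255,75),(408,270,490,325))|mask(d2,(0,0,200),(180,45,255),(408,270,490,325))|mask(d2,(20,180,120),(40,255,255),(408,270,490,325))),8))
for n,m in(("blue",mask(d2,(100,120,40),(125,255,255),(430,110,600,260))),("green",mask(d2,(55,100,30),(85,255,255),(260,90,425,225))),("white",w(d2,(80,125,250,250)))):
    for h in (12,24): print(n,h,rect(d2,k(m),h))
```

```text
red1 {'c': array([ 430.9, -322.4]), 'size': array([61.9, 50. ]), 'yaw': 81.0}
red2 {'c': array([ 430.2, -322.2]), 'size': array([66. , 49.5]), 'yaw': 54.7}
orange {'c': array([440.9,  11.8]), 'size': array([105. ,  26.3]), 'yaw': 81.7} [[17, 214, 255]]
orange {'c': array([441. ,  11.3]), 'size': array([104.7,  31.3]), 'yaw': 81.5} [[12, 232, 185]]
wt2 {'c': array([418.5, 323.6]), 'size': array([65.6, 49.3]), 'yaw': -45.9}
yel2 {'c': array([ 427.2, -160.2]), 'size': array([110.9,  65.2]), 'yaw': 64.3}
blue 12 {'c': array([ 605.1, -232.3]), 'size': array([175. , 131.9]), 'yaw': -76.6}
blue 24 {'c': array([ 607.6, -225.9]), 'size': array([170.6, 128.6]), 'yaw': -76.6}
green 12 {'c': array([643.9,  -7.6]), 'size': array([168.3, 127.6]), 'yaw': -85.7}
green 24 {'c': array([645.4,  -6.8]), 'size': array([164.1, 124.4]), 'yaw': -85.7}
white 12 {'c': array([606.7, 223.3]), 'size': array([174.5, 129.4]), 'yaw': -89.0}
white 24 {'c': array([609.1, 218.3]), 'size': array([170.1, 126.1]), 'yaw': -89.0}
```

```bash
cat > to.py <<'E'
import sys
from h import *
x,y,z,yaw=map(float,sys.argv[1:5]); s=arm.read_state()
r=R.from_quat(s["ee_rot"]); X=r.as_matrix()[:,0]; y0=np.degrees(np.arctan2(X[1],X[0]))
print("now",s["position"].round(1),"yaw",y0.round(1),"w",round(s["gripper_width"],1))
print("shift",r.inv().apply(np.array([x,y,z])-s["position"]).round(1),"wz",round(-((yaw-y0+180)%360-180),1))
E
python3 -m pendant '[[-0.0387,-0.0239,0.045,0,0,0,0.05],[-0.0387,-0.0239,0.045,0,0,0,0.05],[-0.0387,-0.0239,0.045,0,0,0,0.05],[-0.0387,-0.0239,0.045,0,0,0,0.05],[-0.0387,-0.0239,0.045,0,0,0,0.05],[0,0,0,0,0,-7,0.05],[0,0,0,0,0,-7,0.05],[0,0,0,0,0,-7,0.05],[0,0,0,0,0,-7,0.05],[0,0,0,0,0,0,0.05],[0,0,0,0,0,0,0.05]]'
python3 to.py 428.5 142 29 28
```

```text
clock: 4.1
position: [470.3, 115.2, 201.7]
ee_rot: [0.97, 0.242, 0.001, -0.0]
contact_force: [-0.2, 0.4, -0.5]
gripper_width: 50.3
grasp_force: 0.0
now [470.3 115.2 201.7] yaw 28.0 w 50.3
shift [-24.8 -43.2 172.7] wz -0.0
```

```bash
python3 -m pendant '[[-0.0083,-0.0144,0.025,0,0,0,0.05],[-0.0083,-0.0144,0.025,0,0,0,0.05],[-0.0082,-0.0144,0.025,0,0,0,0.05],[0,0,0.02,0,0,0,0.05],[0,0,0,0,0,0,0.05],[0,0,0,0,0,0,0.05]]'
python3 to.py 428.5 142 29 28
python3 - <<'E'
from h import *
d=arm.get_image("wrist"); cv2.imwrite("pics/w3.png",d["image"][:,:,::-1])
E
```

```text
clock: 4.7
position: [429.2, 141.9, 106.2]
ee_rot: [0.97, 0.242, 0.0, 0.0]
contact_force: [-0.7, 0.4, -0.1]
gripper_width: 50.2
grasp_force: 0.0
now [429.2 141.9 106.2] yaw 28.0 w 50.2
shift [-0.6 -0.5 77.2] wz 0.0
```

View pics/w3.png

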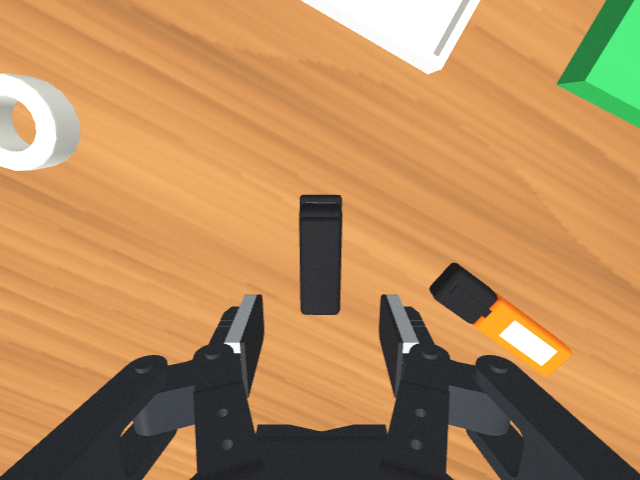

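The stapler (320,255) is centred and square between the fingers. I'll descend and grip.

```bash
python3 -m pendant '[[0,0,0.025,0,0,0,0.05],[0,0,0.025,0,0,0,0.05],[0,0,0.017,0,0,0,0.05],[0,0,0.01,0,0,0,0.05],[0,0,0,0,0,0,0.05],[0,0,0,0,0,0,0],[0,0,0,0,0,0,0],[0,0,0,0,0,0,0],[0,0,0,0,0,0,0],[0,0,0,0,0,0,0]]'
python3 -m pendant '[[0,0,-0.01,0,0,0,0],[0,0,-0.03,0,0,0,0],[0,0,-0.03,0,0,0,0],[0,0,-0.03,0,0,0,0],[0,0,0,0,0,0,0],[0,0,0,0,0,0,0]]'
python3 to.py 607 222 33 28
```

```text
clock: 5.75
position: [429.7, 142.2, 29.7]
ee_rot: [0.97, 0.243, 0.001, -0.0]
contact_force: [-0.7, -0.5, 6.8]
gripper_width: 23.0
grasp_force: 60.7
clock: 6.35
position: [428.5, 141.5, 129.1]
ee_rot: [0.97, 0.242, 0.001, -0.001]
contact_force: [-0.1, -0.1, -1.4]
gripper_width: 22.8
grasp_force: 59.7
now [428.5 141.5 129.1] yaw 28.0 w 22.8
shift [195.2  12.9  96.4] wz 0.0
```

```bash
python3 -m pendant '[[0.0279,0.0018,0,0,0,0,0],[0.0279,0.0018,0,0,0,0,0],[0.0279,0.0018,0,0,0,0,0],[0.0279,0.0018,0,0,0,0,0],[0.0279,0.0019,0,0,0,0,0],[0.0279,0.0019,0,0,0,0,0],[0.0278,0.0019,0,0,0,0,0],[0,0,0.02,0,0,0,0],[0,0,0.02,0,0,0,0],[0,0,0,0,0,0,0],[0,0,0,0,0,0,0]]'
python3 to.py 607 222 34 28
```

```text
clock: 7.45
position: [606.5, 221.5, 86.9]
ee_rot: [0.97, 0.243, -0.002, 0.001]
contact_force: [-0.3, -0.0, -1.4]
gripper_width: 23.0
grasp_force: 59.6
now [606.5 221.5  86.9] yaw 28.1 w 23.0
shift [ 0.9 -0.2 52.9] wz 0.1
```

```bash
python3 -m pendant '[[0,0,0.025,0,0,0,0],[0,0,0.015,0,0,0,0],[0,0,0.009,0,0,0,0],[0,0,0.003,0,0,0,0],[0,0,0,0,0,0,0],[0,0,0,0,0,0,0]]'
python3 -m pendant '[[0,0,0,0,0,0,0.045],[0,0,0,0,0,0,0.045],[0,0,0,0,0,0,0.045],[0,0,0,0,0,0,0.045],[0,0,-0.02,0,0,0,0.045],[0,0,-0.03,0,0,0,0.045],[0,0,-0.04,0,0,0,0.045],[0,0,0,0,0,0,0.065],[0,0,0,0,0,0,0.065]]'
python3 to.py 418.5 324.5 130 28
```

```text
clock: 8.05
position: [607.8, 222.4, 37.4]
ee_rot: [0.97, 0.243, 0.001, -0.0]
contact_force: [1.1, 0.4, -1.9]
gripper_width: 23.1
grasp_force: 59.6
clock: 8.95
position: [607.6, 222.4, 128.0]
ee_rot: [0.97, 0.242, 0.001, -0.001]
contact_force: [-0.5, 0.6, -0.9]
gripper_width: 65.1
grasp_force: 0.0
now [607.6 222.4 128. ] yaw 28.1 w 65.1
shift [-118.9 -179.    -2.3] wz 0.1
```

```bash
python3 -m pendant '[[-0.017,-0.0256,0,0,0,0,0.065],[-0.017,-0.0256,0,0,0,0,0.065],[-0.017,-0.0256,0,0,0,0,0.065],[-0.017,-0.0256,0,0,0,0,0.065],[-0.017,-0.0256,0,0,0,0,0.065],[-0.017,-0.0255,0,0,0,0,0.065],[-0.0169,-0.0255,0,0,0,0,0.065],[0,0,0,0,0,0,0.065]]'
python3 -m pendant '[[0,0,0,0,0,8.5,0.065],[0,0,0,0,0,8.5,0.065],[0,0,0,0,0,8.5,0.065],[0,0,0,0,0,8.5,0.065],[0,0,0,0,0,8.5,0.065],[0,0,0,0,0,8.5,0.065],[0,0,0,0,0,8.5,0.065],[0,0,0,0,0,8.5,0.065],[0,0,0,0,0,8.5,0.065],[0,0,0,0,0,8.5,0.065],[0,0,0,0,0,8.5,0.065],[0,0,0,0,0,8.5,0.065]]'
python3 -m pendant '[[0,0,0,0,0,6,0.065],[0,0,0,0,0,6,0.065],[0,0,0,0,0,0,0.065],[0,0,0,0,0,0,0.065]]'
python3 to.py 418.5 324.5 28 -85.7
python3 - <<'E'
from h import *
d=arm.get_image("wrist"); cv2.imwrite("pics/w4.png",d["image"][:,:,::-1])
d=arm.get_image("scene"); cv2.imwrite("pics/s4.png",cv2.resize(d["image"][180:300,280:480,::-1],None,fx=3,fy=3))
E
```

```text
clock: 9.75
position: [415.2, 324.4, 125.4]
ee_rot: [0.97, 0.244, -0.001, 0.001]
contact_force: [0.6, -0.1, 0.3]
gripper_width: 65.1
grasp_force: 0.0
clock: 10.95
position: [418.3, 323.2, 125.4]
ee_rot: [0.797, -0.604, 0.0, 0.001]
contact_force: [-0.2, -0.1, 0.7]
gripper_width: 65.2
grasp_force: 0.0
clock: 11.35
position: [418.2, 323.5, 125.8]
ee_rot: [0.732, -0.681, 0.0, 0.001]
contact_force: [-1.1, 0.5, -0.3]
gripper_width: 64.7
grasp_force: 0.0
now [418.2 323.5 125.8] yaw -85.8 w 64.7
shift [-1.  -0.5 97.8] wz -0.1
```

View pics/w4.png

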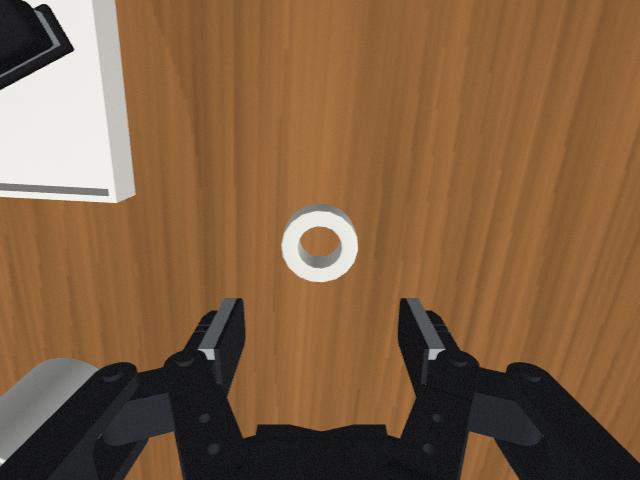

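View pics/s4.png

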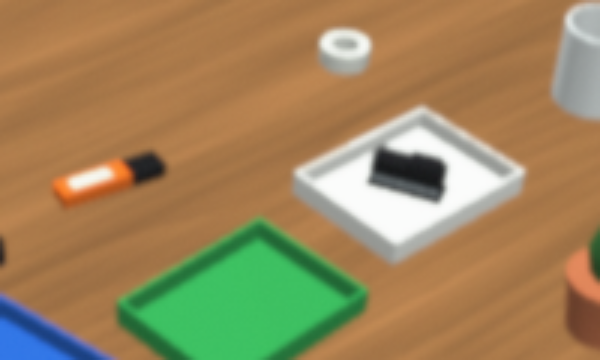

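The stapler stands upright in the white tray. The white tape (320,243) is centred between the fingers, and the mug at lower left is clear.

```bash
python3 -m pendant '[[-0.001,0,0.03,0,0,0,0.065],[0,0,0.03,0,0,0,0.065],[0,0,0.025,0,0,0,0.065],[0,0,0.012,0,0,0,0.065],[0,0,0.004,0,0,0,0.065],[0,0,0,0,0,0,0.065],[0,0,0,0,0,0,0],[0,0,0,0,0,0,0],[0,0,0,0,0,0,0],[0,0,0,0,0,0,0]]'
python3 -m pendant '[[0,0,-0.01,0,0,0,0],[0,0,-0.03,0,0,0,0],[0,0,-0.03,0,0,0,0],[0,0,-0.02,0,0,0,0],[0,0,0,0,0,0,0],[0,0,0,0,0,0,0]]'
python3 to.py 647 28 100 -85.7
```

```text
clock: 12.45
position: [418.7, 326.0, 27.2]
ee_rot: [0.732, -0.681, -0.0, -0.002]
contact_force: [-1.2, -0.4, 6.9]
gripper_width: 48.4
grasp_force: 61.9
clock: 13.05
position: [417.8, 324.9, 115.9]
ee_rot: [0.732, -0.682, -0.0, -0.0]
contact_force: [0.2, -0.2, -1.4]
gripper_width: 48.4
grasp_force: 62.0
now [417.8 324.9 115.9] yaw -86.0 w 48.4
shift [ 312.3 -207.8   15.6] wz -0.3
```

```bash
python3 -m pendant '[[0.026,-0.0169,0,0,0,0,0],[0.026,-0.0169,0,0,0,0,0],[0.026,-0.0169,0,0,0,0,0],[0.026,-0.0169,0,0,0,0,0],[0.026,-0.0169,0,0,0,0,0],[0.026,-0.0169,0,0,0,0,0],[0.026,-0.0169,0,0,0,0,0],[0.026,-0.0169,0,0,0,0,0],[0.026,-0.0169,0,0,0,0,0],[0.026,-0.0169,0,0,0,0,0],[0.026,-0.0169,0,0,0,0,0],[0.026,-0.0169,0,0,0,0,0]]'
python3 -m pendant '[[0,0,0.02,0,0,0,0],[0,0,0.02,0,0,0,0],[0,0,0,0,0,0,0],[0,0,0,0,0,0,0]]'
python3 to.py 642 28 32 -85.7
```

```text
clock: 14.25
position: [642.0, 26.9, 113.3]
ee_rot: [0.732, -0.682, -0.001, 0.002]
contact_force: [0.2, 0.1, -0.4]
gripper_width: 48.3
grasp_force: 62.1
clock: 14.65
position: [641.7, 28.0, 74.2]
ee_rot: [0.732, -0.682, -0.001, 0.001]
contact_force: [0.8, 0.3, -0.3]
gripper_width: 48.6
grasp_force: 62.1
now [641.7  28.   74.2] yaw -85.9 w 48.6
shift [ 0.  -0.4 42.2] wz -0.2
```

Lower, release at 62 mm, lift, then on to the red tape.

```bash
python3 -m pendant '[[0,0,0.02,0,0,0,0],[0,0,0.014,0,0,0,0],[0,0,0.007,0,0,0,0],[0,0,0.002,0,0,0,0],[0,0,0,0,0,0,0],[0,0,0,0,0,0,0]]'
python3 -m pendant '[[0,0,0,0,0,0,0.064],[0,0,0,0,0,0,0.064],[0,0,0,0,0,0,0.064],[0,0,0,0,0,0,0.064],[0,0,-0.02,0,0,0,0.064],[0,0,-0.03,0,0,0,0.064],[0,0,-0.04,0,0,0,0.064],[0,0,0,0,0,0,0.064],[0,0,0,0,0,0,0.064]]'
python3 to.py 430.5 -322 120 -85.7
```

```text
clock: 15.25
position: [642.9, 28.4, 33.2]
ee_rot: [0.732, -0.681, 0.0, -0.001]
contact_force: [-0.2, -0.6, -0.5]
gripper_width: 47.9
grasp_force: 62.1
clock: 16.15
position: [642.8, 28.4, 123.9]
ee_rot: [0.732, -0.682, 0.001, -0.001]
contact_force: [-0.5, 1.0, -0.3]
gripper_width: 64.0
grasp_force: 0.0
now [642.8  28.4 123.9] yaw -86.0 w 64.0
shift [334.6 236.6   3. ] wz -0.3
```

```bash
python3 -m pendant '[[0.0279,0.0197,0,0,0,0,0.064],[0.0279,0.0197,0,0,0,0,0.064],[0.0279,0.0197,0,0,0,0,0.064],[0.0279,0.0197,0,0,0,0,0.064],[0.0279,0.0197,0,0,0,0,0.064],[0.0279,0.0197,0,0,0,0,0.064],[0.0279,0.0197,0,0,0,0,0.064],[0.0279,0.0197,0,0,0,0,0.064],[0.0279,0.0197,0,0,0,0,0.064],[0.0279,0.0197,0,0,0,0,0.064],[0.0279,0.0197,0,0,0,0,0.064],[0.0279,0.0197,0,0,0,0,0.064]]'
python3 -m pendant '[[0,0,0,0,0,0,0.064],[0,0,0,0,0,0,0.064]]'
python3 - <<'E'
from h import *
d=arm.get_image("wrist"); cv2.imwrite("pics/w5.png",d["image"][:,:,::-1])
m=mask(d,(0,190,80),(4,255,255))|mask(d,(174,190,80),(180,255,255))
print(rect(d,m,11),rect(d,m,22))
E
python3 to.py 430.5 -322 25 -85.7
```

```text
clock: 17.35
position: [428.6, -323.1, 121.1]
ee_rot: [0.732, -0.682, -0.001, 0.0]
contact_force: [0.2, -0.7, 0.4]
gripper_width: 63.7
grasp_force: 0.0
clock: 17.55
position: [429.2, -322.7, 121.3]
ee_rot: [0.731, -0.682, -0.001, 0.0]
contact_force: [1.2, 0.8, -0.3]
gripper_width: 63.7
grasp_force: 0.0
{'c': array([ 579.7, -431.9]), 'size': array([79.1, 39.6]), 'yaw': 4.0} {'c': array([ 572.6, -430.6]), 'size': array([75.2, 37.7]), 'yaw': 4.0}
now [ 429.8 -322.2  121.6] yaw -86.0 w 64.1
shift [-0.1 -0.9 96.6] wz -0.3
```

View pics/w5.png

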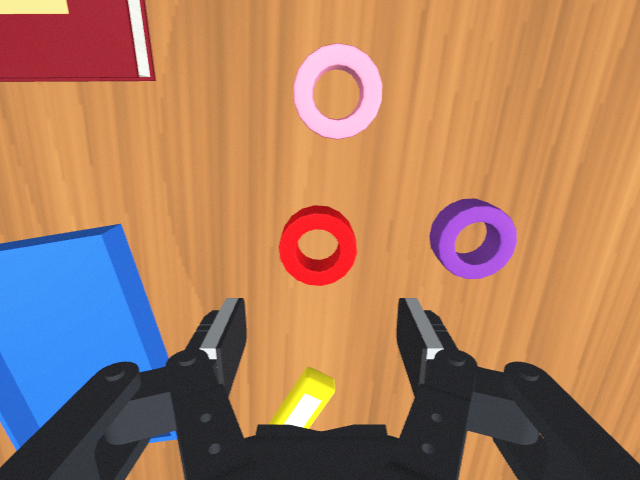

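Red tape (318,245) is centred. Purple (473,238) clears the right finger.

```bash
python3 -m pendant '[[0,-0.001,0.03,0,0,0,0.064],[0,0,0.03,0,0,0,0.064],[0,0,0.02,0,0,0,0.064],[0,0,0.012,0,0,0,0.064],[0,0,0.004,0,0,0,0.064],[0,0,0,0,0,0,0.064],[0,0,0,0,0,0,0],[0,0,0,0,0,0,0],[0,0,0,0,0,0,0],[0,0,0,0,0,0,0]]'
python3 -m pendant '[[0,0,-0.01,0,0,0,0],[0,0,-0.03,0,0,0,0],[0,0,-0.03,0,0,0,0],[0,0,-0.02,0,0,0,0],[0,0,0,0,0,0,0],[0,0,0,0,0,0,0]]'
python3 to.py 647 -42 110 -85.7
```

```text
clock: 18.6
position: [432.3, -322.7, 27.8]
ee_rot: [0.732, -0.681, 0.001, -0.0]
contact_force: [0.3, 1.9, 6.4]
gripper_width: 47.5
grasp_force: 62.5
clock: 19.2
position: [430.8, -322.2, 116.6]
ee_rot: [0.731, -0.682, 0.0, -0.0]
contact_force: [-0.3, 0.0, -1.5]
gripper_width: 47.1
grasp_force: 61.9
now [ 430.8 -322.2  116.6] yaw -86.0 w 47.1
shift [-264.3 -235.3    6.8] wz -0.3
```

```bash
python3 -m pendant '[[-0.022,-0.0196,0,0,0,0,0],[-0.022,-0.0196,0,0,0,0,0],[-0.022,-0.0196,0,0,0,0,0],[-0.022,-0.0196,0,0,0,0,0],[-0.022,-0.0196,0,0,0,0,0],[-0.022,-0.0196,0,0,0,0,0],[-0.022,-0.0196,0,0,0,0,0],[-0.022,-0.0196,0,0,0,0,0],[-0.022,-0.0196,0,0,0,0,0],[-0.022,-0.0196,0,0,0,0,0],[-0.022,-0.0196,0,0,0,0,0],[-0.022,-0.0196,0,0,0,0,0]]'
python3 -m pendant '[[0,0,0.02,0,0,0,0],[0,0,0.02,0,0,0,0],[0,0,0,0,0,0,0],[0,0,0,0,0,0,0]]'
python3 to.py 647 -42 32 -85.7
```

```text
clock: 20.4
position: [646.6, -41.5, 114.2]
ee_rot: [0.732, -0.682, -0.001, 0.002]
contact_force: [-0.1, -0.5, -0.6]
gripper_width: 47.6
grasp_force: 61.9
clock: 20.8
position: [646.5, -42.7, 75.1]
ee_rot: [0.732, -0.682, -0.001, 0.001]
contact_force: [-0.0, -0.1, -0.6]
gripper_width: 47.5
grasp_force: 61.9
now [646.5 -42.7  75.1] yaw -85.9 w 47.5
shift [-0.7 -0.7 43.1] wz -0.2
```

```bash
python3 -m pendant '[[0,0,0.02,0,0,0,0],[0,0,0.014,0,0,0,0],[0,0,0.007,0,0,0,0],[0,0,0.003,0,0,0,0],[0,0,0,0,0,0,0],[0,0,0,0,0,0,0]]'
python3 -m pendant '[[0,0,0,0,0,0,0.064],[0,0,0,0,0,0,0.064],[0,0,0,0,0,0,0.064],[0,0,0,0,0,0,0.064],[0,0,-0.02,0,0,0,0.064],[0,0,-0.03,0,0,0,0.064],[0,0,-0.04,0,0,0,0.064],[0,0,0,0,0,0,0.05],[0,0,0,0,0,0,0.05]]'
python3 to.py 443 -168 120 -115.8
```

```text
clock: 21.4
position: [647.7, -42.4, 33.2]
ee_rot: [0.732, -0.682, 0.001, -0.001]
contact_force: [-0.7, 0.6, -0.9]
gripper_width: 47.4
grasp_force: 61.9
clock: 22.3
position: [647.7, -42.2, 123.9]
ee_rot: [0.732, -0.682, 0.001, -0.001]
contact_force: [-0.1, 1.0, -0.4]
gripper_width: 50.0
grasp_force: 0.0
now [647.7 -42.2 123.9] yaw -86.0 w 50.0
shift [111.  213.1   3.2] wz 29.8
```

Now yellow: shift over 8 rows, then turn 29.8°.

```bash
python3 -m pendant '[[0.0139,0.0266,0,0,0,0,0.05],[0.0139,0.0266,0,0,0,0,0.05],[0.0139,0.0266,0,0,0,0,0.05],[0.0139,0.0266,0,0,0,0,0.05],[0.0139,0.0266,0,0,0,0,0.05],[0.0139,0.0266,0,0,0,0,0.05],[0.0138,0.0266,0,0,0,0,0.05],[0.0138,0.0266,0,0,0,0,0.05]]'
python3 -m pendant '[[0,0,0,0,0,7.5,0.05],[0,0,0,0,0,7.5,0.05],[0,0,0,0,0,7.5,0.05],[0,0,0,0,0,7.3,0.05],[0,0,0,0,0,0,0.05],[0,0,0,0,0,0,0.05]]'
python3 - <<'E'
from h import *
d=arm.get_image("wrist"); cv2.imwrite("pics/w6.png",d["image"][:,:,::-1])
d=arm.get_image("scene"); cv2.imwrite("pics/s6.png",cv2.resize(d["image"][180:360,200:480,::-1],None,fx=2.5,fy=2.5))
E
python3 to.py 443 -168 27 -115.8
```

```text
clock: 23.1
position: [440.7, -168.6, 121.3]
ee_rot: [0.732, -0.682, -0.001, 0.001]
contact_force: [0.0, 0.4, 0.7]
gripper_width: 50.1
grasp_force: 0.0
clock: 23.7
position: [442.2, -168.1, 121.7]
ee_rot: [-0.533, 0.846, 0.001, -0.001]
contact_force: [-0.3, -0.3, 0.5]
gripper_width: 50.1
grasp_force: 0.0
now [ 442.5 -168.1  122. ] yaw -115.6 w 50.0
shift [-0.4 -0.5 95. ] wz 0.2
```

View pics/w6.png

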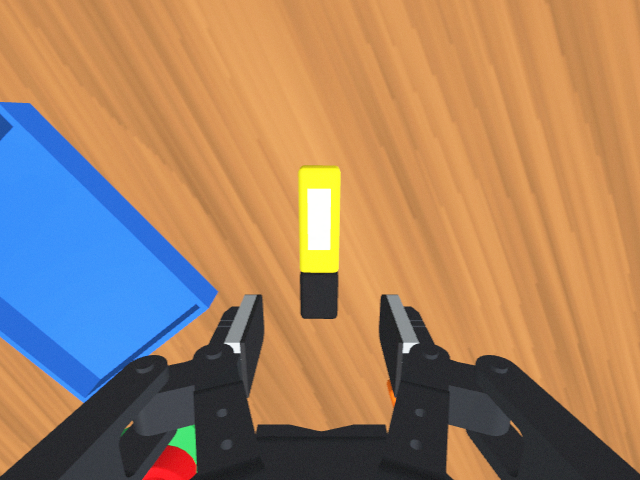

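View pics/s6.png

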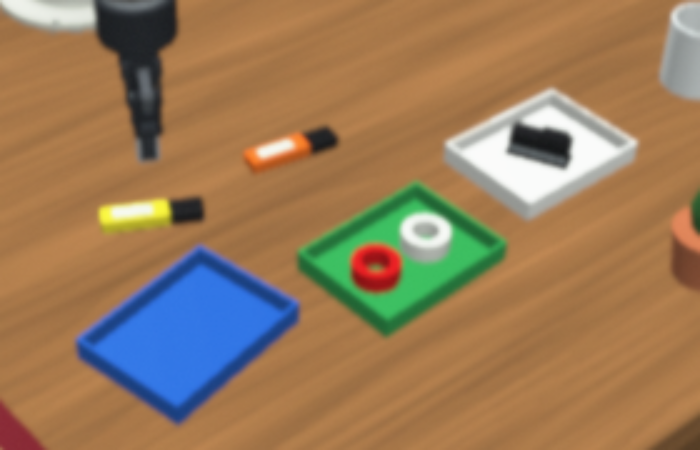

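Both tapes lie flat in the green tray, and yellow (320,243) is square between the fingers.

```bash
python3 -m pendant '[[0,0,0.03,0,0,0,0.05],[0,0,0.03,0,0,0,0.05],[0,0,0.02,0,0,0,0.05],[0,0,0.011,0,0,0,0.05],[0,0,0.004,0,0,0,0.05],[0,0,0,0,0,0,0.05],[0,0,0,0,0,0,0],[0,0,0,0,0,0,0],[0,0,0,0,0,0,0],[0,0,0,0,0,0,0]]'
python3 -m pendant '[[0,0,-0.01,0,0,0,0],[0,0,-0.03,0,0,0,0],[0,0,-0.03,0,0,0,0],[0,0,-0.02,0,0,0,0],[0,0,0,0,0,7,0],[0,0,0,0,0,0,0],[0,0,0,0,0,0,0]]'
python3 to.py 634 -238 110 -76.5
```

```text
clock: 24.8
position: [443.6, -168.2, 28.7]
ee_rot: [-0.532, 0.847, -0.001, 0.001]
contact_force: [-0.9, 2.0, 6.9]
gripper_width: 23.9
grasp_force: 60.4
clock: 25.5
position: [442.4, -168.1, 117.6]
ee_rot: [-0.48, 0.877, 0.0, -0.0]
contact_force: [-1.4, 0.5, -0.8]
gripper_width: 24.3
grasp_force: 59.6
now [ 442.4 -168.1  117.6] yaw -122.6 w 24.3
shift [ -44.4 -199.1    7.6] wz -46.1
```

```bash
python3 -m pendant '[[-0.0065,-0.0234,0,0,0,0,0],[-0.0065,-0.0234,0,0,0,0,0],[-0.0065,-0.0234,0,0,0,0,0],[-0.0065,-0.0234,0,0,0,0,0],[-0.0065,-0.0234,0,0,0,0,0],[-0.0065,-0.0234,0,0,0,0,0],[-0.0065,-0.0234,0,0,0,0,0],[-0.0065,-0.0234,0,0,0,0,0]]'
python3 -m pendant '[[0,0,0,0,0,-7.7,0],[0,0,0,0,0,-7.7,0],[0,0,0,0,0,-7.7,0],[0,0,0,0,0,-7.7,0],[0,0,0,0,0,-7.7,0],[0,0,0,0,0,-7.6,0],[0,0,0.02,0,0,0,0],[0,0,0.02,0,0,0,0],[0,0,0,0,0,0,0],[0,0,0,0,0,0,0]]'
python3 to.py 628.3 -225.4 32.5 -76.5
python3 - <<'E'
from h import *
d=arm.get_image("wrist"); cv2.imwrite("pics/w7.png",d["image"][:,:,::-1])
E
```

```text
clock: 26.3
position: [628.7, -225.9, 116.2]
ee_rot: [-0.48, 0.877, 0.001, -0.001]
contact_force: [0.7, -0.4, -0.4]
gripper_width: 24.4
grasp_force: 59.6
clock: 27.3
position: [628.1, -225.8, 76.8]
ee_rot: [0.785, -0.62, -0.001, 0.001]
contact_force: [0.3, 0.3, -0.9]
gripper_width: 24.8
grasp_force: 59.6
now [ 628.1 -225.8   76.8] yaw -76.6 w 24.8
shift [-0.3 -0.4 44.3] wz -0.1
```

View pics/w7.png

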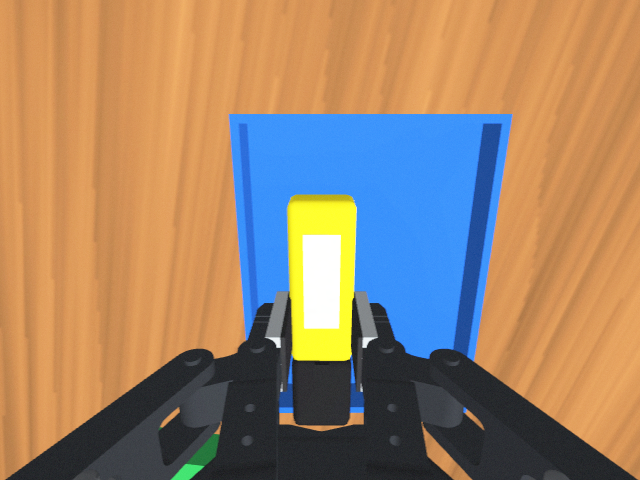

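Yellow is held parallel over the blue tray, toward its left wall with clearance. I'll lower and release narrowly.

```bash
python3 -m pendant '[[0,0,0.02,0,0,0,0],[0,0,0.015,0,0,0,0],[0,0,0.007,0,0,0,0],[0,0,0.0025,0,0,0,0],[0,0,0,0,0,0,0],[0,0,0,0,0,0,0]]'
python3 -m pendant '[[0,0,0,0,0,0,0.032],[0,0,0,0,0,0,0.032],[0,0,0,0,0,0,0.032],[0,0,0,0,0,0,0.032],[0,0,-0.02,0,0,0,0.032],[0,0,-0.03,0,0,0,0.032],[0,0,-0.04,0,0,0,0.032],[0,0,0,0,0,0,0.05],[0,0,0,0,0,0,0.05]]'
python3 to.py 441 11.5 120 -98.3
```

```text
clock: 27.95
position: [629.0, -225.8, 33.6]
ee_rot: [0.785, -0.62, 0.001, -0.0]
contact_force: [0.4, -0.2, -0.0]
gripper_width: 24.4
grasp_force: 59.6
clock: 28.85
position: [628.9, -225.7, 124.5]
ee_rot: [0.785, -0.62, 0.001, -0.001]
contact_force: [-0.2, -0.4, -0.7]
gripper_width: 50.2
grasp_force: 0.0
now [ 628.9 -225.7  124.5] yaw -76.6 w 50.2
shift [-274.2  128.1    3.9] wz 21.7
```

```bash
python3 -m pendant '[[-0.0249,0.0116,0,0,0,0,0.05],[-0.0249,0.0116,0,0,0,0,0.05],[-0.0249,0.0116,0,0,0,0,0.05],[-0.0249,0.0116,0,0,0,0,0.05],[-0.0249,0.0116,0,0,0,0,0.05],[-0.0249,0.0116,0,0,0,0,0.05],[-0.0249,0.0117,0,0,0,0,0.05],[-0.0249,0.0117,0,0,0,0,0.05],[-0.025,0.0117,0,0,0,0,0.05],[-0.025,0.0117,0,0,0,0,0.05],[-0.025,0.0117,0,0,0,0,0.05],[0,0,0,0,0,7.2,0.05]]'
python3 -m pendant '[[0,0,0,0,0,7.2,0.05],[0,0,0,0,0,7.3,0.05],[0,0,0,0,0,0,0.05],[0,0,0,0,0,0,0.05]]'
python3 to.py 441 11.5 27 -98.3
python3 - <<'E'
from h import *
d=arm.get_image("wrist"); a=d["image"]
cv2.imwrite("pics/w8.png",np.hstack([a,arm.get_image("scene")["image"]])[:,:,::-1][:, :, :]); im=cv2.imread("pics/w8.png"); cv2.imwrite("pics/w8.png",cv2.resize(im,(800,300)))
E
```

```text
clock: 30.05
position: [437.5, 12.5, 121.9]
ee_rot: [0.744, -0.668, -0.001, 0.002]
contact_force: [-0.1, -0.5, 0.1]
gripper_width: 50.0
grasp_force: 0.0
clock: 30.45
position: [439.8, 11.3, 122.3]
ee_rot: [-0.655, 0.756, 0.0, -0.001]
contact_force: [-0.5, 0.3, 0.6]
gripper_width: 49.9
grasp_force: 0.0
now [439.8  11.3 122.3] yaw -98.2 w 49.9
shift [-0.5 -1.3 95.3] wz 0.1
```

View pics/w8.png

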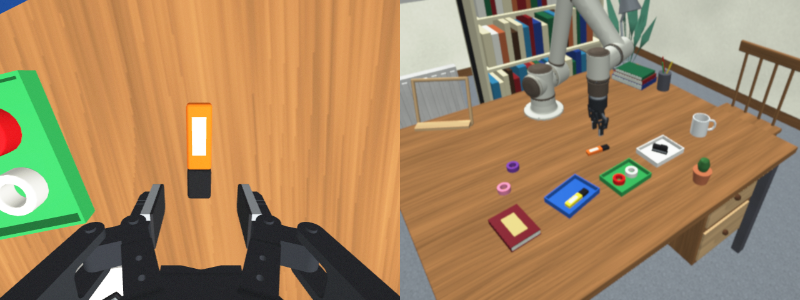

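Orange is centred between the fingers; yellow lies in the blue tray.

```bash
python3 -m pendant '[[0,-0.001,0.03,0,0,0,0.05],[0,0,0.03,0,0,0,0.05],[0,0,0.02,0,0,0,0.05],[0,0,0.011,0,0,0,0.05],[0,0,0.004,0,0,0,0.05],[0,0,0,0,0,0,0.05],[0,0,0,0,0,0,0],[0,0,0,0,0,0,0],[0,0,0,0,0,0,0],[0,0,0,0,0,0,0]]'
python3 -m pendant '[[0,0,-0.01,0,0,0,0],[0,0,-0.03,0,0,0,0],[0,0,-0.03,0,0,0,0],[0,0,-0.02,0,0,0,0],[0,0,0,0,0,-7.3,0],[0,0,0,0,0,-7.3,0],[0,0,0,0,0,-7.2,0],[0,0,0,0,0,0,0],[0,0,0,0,0,0,0]]'
python3 to.py 581.2 -236.6 115 -76.5
```

```text
clock: 31.55
position: [442.0, 11.6, 29.0]
ee_rot: [-0.654, 0.756, -0.0, 0.001]
contact_force: [-1.5, -0.4, 6.1]
gripper_width: 23.7
grasp_force: 60.1
clock: 32.45
position: [441.3, 11.3, 118.3]
ee_rot: [0.784, -0.62, 0.0, -0.0]
contact_force: [0.5, -0.2, 0.7]
gripper_width: 24.6
grasp_force: 59.3
now [441.3  11.3 118.3] yaw -76.7 w 24.6
shift [273.5 -79.1   3.3] wz -0.2
```

```bash
python3 -m pendant '[[0.0249,-0.0072,0,0,0,0,0],[0.0249,-0.0072,0,0,0,0,0],[0.0249,-0.0072,0,0,0,0,0],[0.0249,-0.0072,0,0,0,0,0],[0.0249,-0.0072,0,0,0,0,0],[0.0249,-0.0072,0,0,0,0,0],[0.0249,-0.0072,0,0,0,0,0],[0.0248,-0.0072,0,0,0,0,0],[0.0248,-0.0072,0,0,0,0,0],[0.0248,-0.0072,0,0,0,0,0],[0.0248,-0.0071,0,0,0,0,0],[0,0,0.02,0,0,0,0]]'
python3 -m pendant '[[0,0,0.02,0,0,0,0],[0,0,0,0,0,0,0],[0,0,0,0,0,0,0]]'
python3 to.py 581.2 -236.6 32.5 -76.5
python3 - <<'E'
from h import *
d=arm.get_image("wrist"); cv2.imwrite("pics/w9.png",d["image"][:,:,::-1])
m=mask(d,(25,150,100),(35,255,255)); print("yellow part",rect(d,m,12))
s=arm.get_image("scene"); print("scene",rect(s,mask(s,(25,120,120),(35,255,255),(220,270,330,350)),12))
E
```

```text
clock: 33.65
position: [585.3, -239.2, 100.2]
ee_rot: [0.784, -0.621, 0.004, -0.001]
contact_force: [-0.3, -0.1, -1.1]
gripper_width: 24.5
grasp_force: 59.3
clock: 33.95
position: [581.9, -236.3, 78.0]
ee_rot: [0.785, -0.62, -0.0, 0.0]
contact_force: [0.0, 0.0, 0.1]
gripper_width: 24.4
grasp_force: 59.3
now [ 581.9 -236.3   78. ] yaw -76.6 w 24.4
shift [ 0.2  0.7 45.5] wz -0.1
yellow part {'c': array([ 631.7, -240.5]), 'size': array([73.3, 27.8]), 'yaw': -76.7}
scene {'c': array([ 631.2, -239.5]), 'size': array([76.3, 27.9]), 'yaw': -76.6}
```

View pics/w9.png

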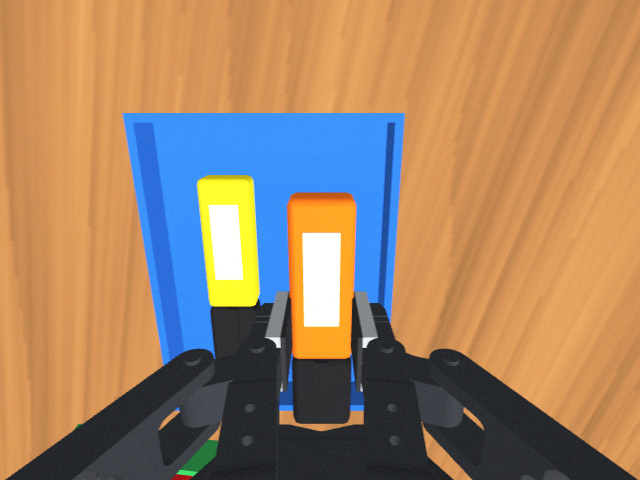

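Yellow lies parallel where planned, with a clear gap to orange (320,300). Lower and release.

```bash
python3 -m pendant '[[0,0,0.02,0,0,0,0],[0,0,0.016,0,0,0,0],[0,0,0.007,0,0,0,0],[0,0,0.0025,0,0,0,0],[0,0,0,0,0,0,0],[0,0,0,0,0,0,0]]'
python3 -m pendant '[[0,0,0,0,0,0,0.032],[0,0,0,0,0,0,0.032],[0,0,0,0,0,0,0.032],[0,0,0,0,0,0,0.032],[0,0,-0.02,0,0,0,0.032],[0,0,-0.03,0,0,0,0.032],[0,0,-0.04,0,0,0,0.032],[-0.02,-0.02,-0.04,0,0,0,0.05],[-0.03,-0.03,-0.03,0,0,0,0.05],[-0.03,-0.03,-0.03,0,0,0,0.05],[0,0,0,0,0,0,0.05],[0,0,0,0,0,0,0.05]]'
python3 - <<'E'
from h import *
a=arm.get_image("wrist")["image"]; b=arm.get_image("scene")["image"][180:360,210:450]
cv2.imwrite("pics/w10.png",np.hstack([cv2.resize(a,(400,300)),cv2.resize(b,(400,300))])[:,:,::-1])
E
```

```text
clock: 34.65
position: [582.8, -236.3, 33.6]
ee_rot: [0.785, -0.619, 0.001, -0.0]
contact_force: [0.3, -1.1, -0.2]
gripper_width: 24.5
grasp_force: 59.3
clock: 35.85
position: [639.6, -141.6, 220.5]
ee_rot: [0.786, -0.619, 0.0, -0.0]
contact_force: [-0.3, 0.7, -0.2]
gripper_width: 49.8
grasp_force: 0.0
```

View pics/w10.png

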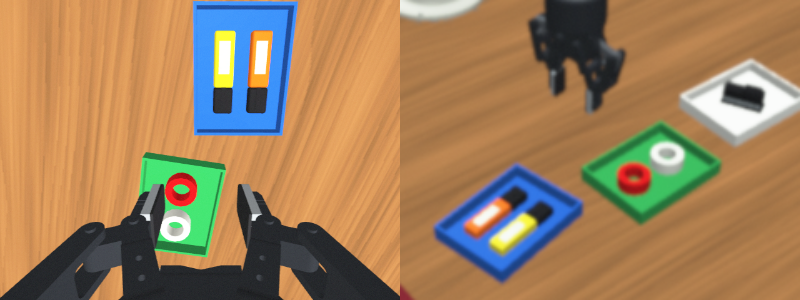

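All five lie flat in their trays, and the gripper is clear.

```bash
python3 -c "
from bench import arm
print(arm.job_done())"
```

```text
the job is handed in; nothing more can be done
None
```

I handed the job in at about 36 s: the last pictures show both highlighters side by side in the blue tray, both tapes flat in the green tray and the stapler upright in the white tray; I never moved near the mug or book, and no verdict came back.

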